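# Shut the jam crate's flap and spin its wing nut home

## Robot

A 7-joint arm with a two-finger parallel gripper is mounted at the origin on the work surface. World frame = base frame: x ahead of the robot, y to its left, z up, the work surface at z = 0. Lengths are in mm, angles in rad, forces in N, time in s.
With the tool pointing down it reaches from about 425 to 1025 mm from the base axis. Payload 9.4 kg.
Tool frame: the origin (TCP) lies at the very end of the fingers, on their centre line; the grasp point (between the pads) lies 19 mm behind it; z points along the fingers, y is the line along which they close (so a half turn about z gives the same grasp; the last joint's range is limited). The gripper opens to 85 mm and grips with 20 to 120 N. Pads are 22 mm wide; open, the fingers measure 114 mm over their backs; the gripper's body (76 mm by 85 mm) begins 54 mm behind the grasp point. The pads swing forward as they close: fully open they stand 13 mm farther back than shut.
Start: joints at [1.074, 0.599, -0.003, 1.599, 0.002, 0.943, -0.08], TCP at [295.485, -662.052, 231.275] pointing down, gripper open.
Joint ranges: [-2.57, 2.57], [-0.35, 1.97], [-1.29, 1.29], [0.11, 2.56], [-1.05, 4.19], [0.11, 1.86], [-2.63, 2.63]. Speed limits (rad/s): [2.22, 2.22, 3.01, 3.01, 3.14, 3.14, 3.14].

## Interface

Orientations are given as a rotation vector (axis times angle).
In Python, from cell import telemetry, get_image, job gives the robot as it stands.
- The arm moves only by the tool arm_command, never from a script. Its argument "targets" is a list of rows, each a list of 2 entries, a list of its own where there are three numbers: the shift along the tool's x, y, z in units of 25 mm (1.0 is 25 mm), then the turn about the tool's z in units of 5 degrees (1.0 is 5 degrees). A call has 1 to 20 rows; each row shifts and turns the commanded pose from where the row before left it, along the tool's axes as they then stand; what a row does not reach is not made up. A row lasts 1/10 s, in which the tool goes at most 50 mm and 8.59 degrees, less where a joint would pass 70% of its speed; a pose out of reach is approached as far as the arm can. A call is refused whole if a number of a shift passes 1 or a number of a turn 1, either way. A call with a gripper value outside its range is refused whole. "gripper" is the opening, from 0 (shut) to 1 (fully open), set as the call begins (left out, the last holds). The fingers move at their own pace and stop on an object; the grip force is fixed at half the most. Time passes only in rows, so rows that do not move let the fingers close. It gives the time, the measured TCP pose, the force, the opening and the grip force at its end, in the units of the state.
- telemetry.sense(): the state, without advancing time (a new reading comes with each control period).
- get_image(name): name is "scene" or "top" or "wrist"; returns a dict with "color" (480x640x3 uint8, red, green, blue), "depth" (480x640 float32, mm along the optical axis (not along the pixel's ray), 0 where there is no reading), "camera_matrix" (3x3 intrinsics, pixels), "k1" (the pictures are not rectified: a ray, as slopes to the right and down, at radius r is drawn at 1 + k1 r^2 times it, then the intrinsics apply), "T" (4x4, takes a point from camera to world coordinates); the wrist camera has in their place "T_tool_cam" (4x4, takes a point from camera to tool coordinates, whose origin is the TCP and whose axes are the flange's). Camera axes: x right, y down, z forward; pixel columns grow to the right and rows downward; lengths in mm; the calibration is good to about 2 mm. A picture is of the moment at which its call begins: read the wrist's pose just before it.
- job.sign_off(): hands the job in; it is judged then, once.
The state is a dict: "clock": time; "q": joint angles; "joint_vel": joint speeds; "joint_torque": joint torques, N m; "tool_pos": TCP position; "orientation": TCP orientation; "wrist_force": force on the tool from outside, world axes, zero at the start; "torque": the same for the moment, N m; "finger_gap": finger opening in mm; "finger_force": force on a finger pad.
Only numpy, scipy, OpenCV 4.12 (cv2) and the standard library are available. Lean on these libraries where they do the work, as an engineer would, in place of code of your own. Each camera call takes 0.05 s, during which the arm holds its last target. There are 200 camera calls.

## Task

Push the green crate's open side flap fully shut with your fingertips, so that the steel fork at its edge slides in around the stud under the raised wing nut. Then spin the loose brass wing nut down clockwise (seen from above) with repeated fingertip strokes against one wing at a time, until it stops finger-tight on the fork. Only push: do not grip, force or lift the nut or anything else, and leave the jars, funnel and scraper where they stand.

Things in the scene. Friction and masses are not known exactly. Their poses are not given: they have to be found in the camera images.
- crate: Fixed green vented plastic crate, 300 (x) x 400 (y) x 170 high, packed jam jars along its back. Origin: centre of its underside, on the ledge. The gate flap is in its -x wall; the stud and wing nut stand just outside that wall near its +y end; the flap's hinge is near its -y end. A full turn of free space is left round the nut: nothing but the nut and the stud rises above 173 there.
- flap (a joint): Angle of the flap about its upright hinge, rad: 0 = fully shut against the crate (hard stop), grows as it swings outward (counter-clockwise from above), at most 1.5. It starts 0.65 to 1.0 open. It stays where it is left; friction and damping are light (under 0.1 N m of friction, under 1.5 N at the push point).
- flap_hinge (a point): Point on the flap's upright hinge axis, 102 above the ledge. Its axes turn with the flap: y runs from the hinge along the flap to the free edge (panel 4 to 226 from the hinge), x points into the crate, z up.
- flap_face (a point): Point on the flap's outer face, a good place to push: 120 from the hinge, 148 above the ledge, 22 below the top edge. Same axes as flap_hinge (outward is -x). The panel is 8 thick, from 38 to 170 above the ledge. A steel strap on it (182 to 295 from the hinge, 36 outward of the hinge axis at most, top 173 above the ledge) carries the fork, whose 16-wide slot takes the stud when the flap is shut.
- stud_foot (a point): Fixed point on the axis of the upright M12 steel stud (12 diameter, standing on the crate), 173 above the ledge, level with the top of the fork when the flap is shut. The stud's top end is 204 above the ledge. Axes as the crate's.
- nut_centre (a point): Point on the axis of the brass wing nut, 20 above its underside, about at mid-height of the wings. Its x axis runs along the two wings, z up; it turns with the nut. Wings: 4 thick plates with round ends, 65 over both tips, from about 7 to 33 above the nut's underside (the ears 11 to 33); hub 23 diameter and 15 high, on a washer of 25 diameter. When seated the underside is 173 above the ledge. Two wings, so it looks the same every half turn.
- wingnut (a joint): Angle the wing nut has been turned, rad; grows clockwise seen from above, 1.75 mm down per turn. 12.0 = seated on the fork (hard stop); it starts between 4.5 and 6.5, that is 5.5 to 7.5 rad short. It runs loosely (0.02 N m of friction, about 1 N at a wing) and stays where it is left.
- wing_a: The nut's wing on its +x side. Origin: middle of the wing's round ear (22 diameter, 4 thick), 21.5 from the nut's axis and 22 above the nut's underside. Same axes as nut_centre: its faces look along y.
- wing_b: The nut's other wing, on its -x side, 21.5 from the axis. Axes as wing_a's.
- jar1: Empty clear open jam jar, 73 diameter, 105 high; origin centre of its underside. Bystander.
- jar2: Empty clear jam jar like jar1. Bystander.
- jar3: Empty clear jam jar like jar1. Bystander.
- amber_jar: Amber glass jar with steel screw lid, 84 diameter, 116 high; origin centre of its underside. Bystander.
- funnel: Blue plastic funnel standing on its wide mouth, 112 diameter, 120 high; origin centre of its underside. Bystander.
- scraper: Wooden scraper lying flat, 195 long along its x, 55 wide, 12 thick; origin on the underside near the middle. Bystander.

How it is judged (in metres and radians):
On the way, in this order (a step that is already met when the one before it is completed fails the run):
1. the flap is fully shut (within 0.04 rad) while the wing nut is still up (less than 8 rad) (value of joint flap below 0.04 rad and value of joint wingnut below 8 rad), for 0.2 s.
2. the wing nut is run down to its stop (within 0.35 rad) on the shut flap's fork (value of joint flap below 0.04 rad and value of joint wingnut above 11.65 rad), for 0.2 s.
At the end, for the whole second after the job is handed in: The flap is shut (joint under 0.04 rad), the wing nut is seated on the fork (joint over 11.65 of 12 rad) and still, and every jar, the funnel and the scraper is within 30 mm of where it began (all of step 2 and velocity of joint wingnut between -0.2 and 0.2 rad/s and distance of each of jar1, jar2, jar3, amber_jar, funnel, scraper from where it was at the start of the episode below 0.03 m); the robot touches nothing.
It fails at once if the wing nut is run down (over 8 rad) while the flap is open (over 0.1 rad), so that the fork could not pass under it (value of joint wingnut above 8 rad and value of joint flap above 0.1 rad).
It fails at once if the nut is gripped: both wings are pressed at once (over 3 N on each) (contact force between the fingers and wing_a above 3 N and contact force between the fingers and wing_b above 3 N).
It fails at once if a wing is pinched or forced (over 35 N on it) (contact force between the fingers and wing_a above 35 N or contact force between the fingers and wing_b above 35 N).
It fails at once if a jar, the funnel or the scraper is knocked, dragged or lifted (moved over 30 mm) (distance of any of jar1, jar2, jar3, amber_jar, funnel, scraper from where it was at the start of the episode above 0.03 m).
It also fails if it takes over 64 s, if anything falls off the work surface, if the arm or the gripper's body presses on something with over 40 N, if the wrist force passes 120 N, or if a joint passes its speed limit or range.

## Working session

There is one attempt and no reset: what is moved stays moved. The work goes in short steps, Python scripts to look and compute and a tool call to move; the robot and the scene stay as the last step left them, time stands still between calls to the robot, and variables do not carry over. Pictures are saved under pics/ and viewed, at most 10 in all, crops included, and the job is handed in when it is done.

Besides the shell and the picture viewer there is one more tool, called after "Call:" as name(argument=value, ...) on one line, values as JSON. arm_command: Moves the arm, as the interface text tells. Its arguments: {"type":"object","properties":{"targets":{"type":"array"},"gripper":{"type":"number"}},"required":["targets"]}

```bash
ls; mkdir -p pics; python3 - <<'E'
from cell import telemetry,get_image
import cv2,numpy as np
s=telemetry.sense();print(s)
for n in("scene","top"):
    d=get_image(n);cv2.imwrite(f"pics/{n}0.png",d["color"][:,:,::-1]);np.savez(f"{n}0.npz",**d)
    print(n,d["camera_matrix"],d["k1"],d["T"].round(3))
E
```

```text
pics
{'clock': 0.0, 'q': array([ 1.0743244 ,  0.60014199, -0.00253288,  1.60015158,  0.00180572,
        0.94289289, -0.07981014]), 'joint_vel': array([ 7.04124327e-04,  5.71805888e-04,  5.82057237e-04, -3.91548663e-04,
       -8.38742355e-05, -6.70798296e-05,  1.87903640e-04]), 'joint_torque': array([-3.95757588e-04, -7.76461959e+01,  1.56509891e+00, -2.58011377e+01,
        1.23831609e-02,  9.00942920e-03, -1.32080680e-05]), 'tool_pos': array([ 295.25513366, -661.62624613,  230.39717471]), 'orientation': array([-3.07115155e+00, -6.54295985e-01,  7.57718502e-04]), 'wrist_force': array([-0.32080546,  0.32264035,  0.35268459]), 'torque': array([ 0.01177298, -0.00149163,  0.01612502]), 'finger_force': 0.0, 'finger_gap': 85.07206301537654}
scene [[483.82120281   0.         319.64720236]
 [  0.         483.82120281 238.95980799]
 [  0.           0.           1.        ]] -0.10604581743136042 [[ 7.200000e-01  4.680000e-01 -5.130000e-01  1.206572e+03]
 [ 6.940000e-01 -4.680000e-01  5.470000e-01 -7.210890e+02]
 [ 1.600000e-02 -7.500000e-01 -6.610000e-01  9.114500e+02]
 [ 0.000000e+00  0.000000e+00  0.000000e+00  1.000000e+00]]
top [[497.24443761   0.         313.552421  ]
 [  0.         497.24443761 252.28696106]
 [  0.           0.           1.        ]] 0.03261546317563632 [[-2.000000e-02 -9.890000e-01  1.470000e-01  4.172330e+02]
 [-1.000000e+00  1.800000e-02 -1.700000e-02 -5.509100e+01]
 [ 1.400000e-02 -1.480000e-01 -9.890000e-01  1.390012e+03]
 [ 0.000000e+00  0.000000e+00  0.000000e+00  1.000000e+00]]
```

View pics/top0.png

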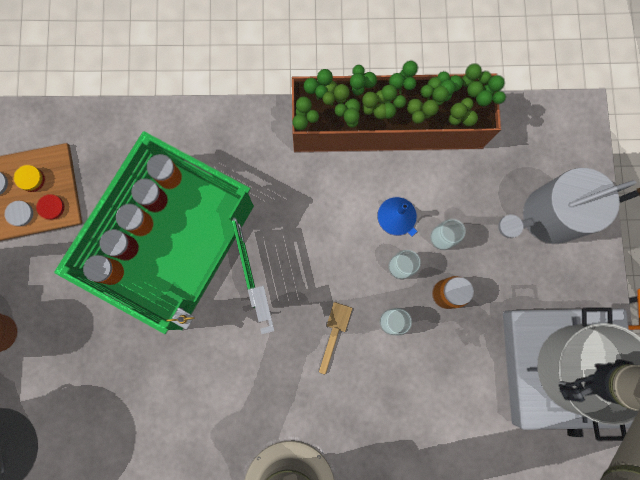

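View pics/scene0.png

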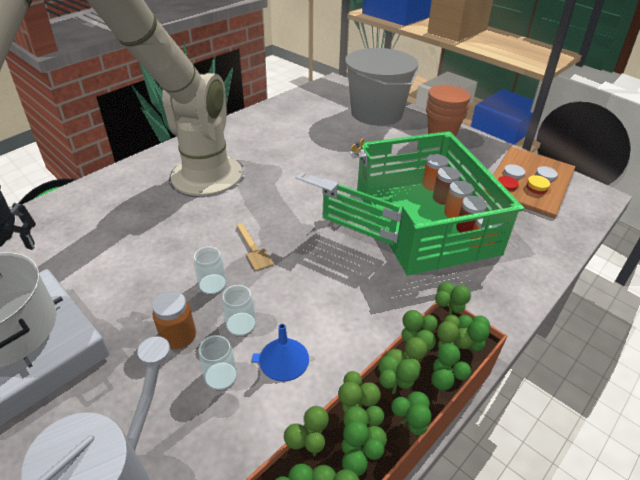

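The top view shows the crate (corners about (145,135), (250,190), (165,330), (60,270)), the flap from (237,222) to a strap ending near (265,330), and the nut at about (181,317). In the scene view the nut is at about (357,147), and the bystanders stand between the arm and the flap.

```bash
cat > h.py <<'E'
import numpy as np,cv2
def ray(d,uv,T=None):
    K=d["camera_matrix"];T=d["T"] if T is None else T
    p=cv2.undistortPoints(np.array([[uv]],float),K,np.array([float(d["k1"]),0,0,0]))[0,0]
    return T[:3,3],T[:3,:3]@np.array([p[0],p[1],1])
def plane(d,uv,z,T=None):
    o,r=ray(d,uv,T);return o+r*(z-o[2])/r[2]
def atdepth(d,uv,T=None):
    o,r=ray(d,uv,T);return o+r*d["depth"][int(round(uv[1])),int(round(uv[0]))]
def Ttool(s):
    T=np.eye(4);T[:3,:3]=cv2.Rodrigues(np.array(s["orientation"]))[0];T[:3,3]=s["tool_pos"];return T
E
python3 - <<'E'
from h import *
d=dict(np.load("top0.npz"))
for n,uv in dict(c1=(146,136),c2=(249,190),c3=(167,330),c4=(60,270),hinge=(237,222),strapend=(265,330),strap2=(258,290),flapmid=(247,260),nut=(181,317),table=(220,400),jar=(396,322),scr=(340,315),scrend=(323,372),amber=(458,290),jar1=(404,265),fun=(397,215)).items():
    print(n,atdepth(d,uv).round(),plane(d,uv,170).round())
im=d["color"];c=im[285:345,145:285,::-1];c=cv2.resize(c,None,fx=5.5,fy=5.5,interpolation=cv2.INTER_CUBIC)
s=dict(np.load("scene0.npz"));e=s["color"][130:165,335:385,::-1];e=cv2.resize(e,(330,231),interpolation=cv2.INTER_CUBIC)
o=np.zeros((570,770,3),np.uint8);o[:330,:]=c;o[335:566,:330]=e;cv2.imwrite("pics/crop.png",o)
E
```

```text
c1 [907. 345. 167.] [906. 344. 170.]
c2 [761.  84. 169.] [761.  83. 170.]
c3 [416. 280. 171.] [416. 280. 170.]
c4 [567. 543. 165.] [567. 541. 170.]
hinge [687. 119. 131.] [679. 113. 170.]
strapend [411.  45. 170.] [411.  45. 170.]
strap2 [508.  61. 176.] [508.  62. 170.]
flapmid [599. 103.  52.] [583.  89. 170.]
nut [446. 240. 203.] [447. 248. 170.]
table [228. 180.   3.] [250. 152. 170.]
jar [ 425. -302.    6.] [ 424. -273.  170.]
scr [ 447. -149.    3.] [ 443. -137.  170.]
scrend [295. -98.  13.] [309. -93. 170.]
amber [ 502. -445.  119.] [ 499. -429.  170.]
jar1 [ 582. -332.    7.] [ 563. -299.  170.]
fun [ 714. -308.   62.] [ 690. -288.  170.]
```

View pics/crop.png

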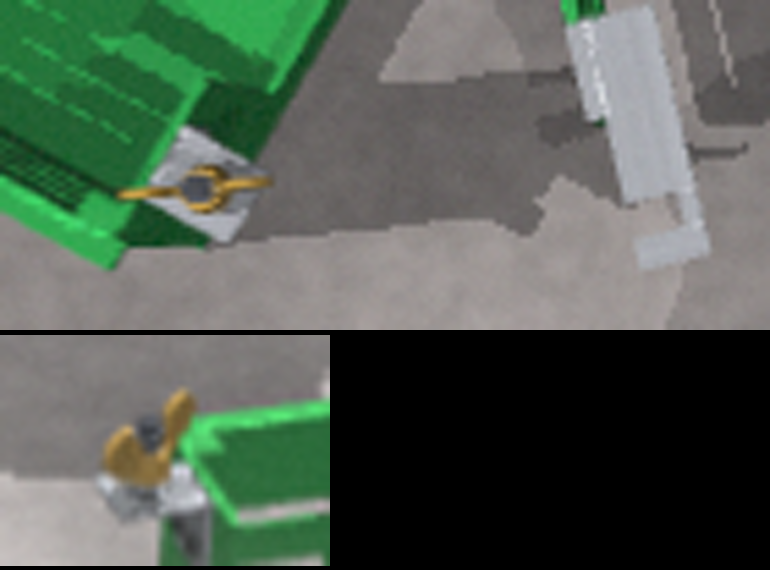

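The crop shows the nut hub at about (182,319) with its wings nearly along the image rows, tips at (167,320) and (194,318). The fork strap is at (260–273,287–333). The ledge is z≈0, the flap is about 0.77 rad open, and the nut axis is near (446,240). I'll approach the outside of the flap with closed fingers.

Call:
arm_command(gripper=0, targets=[[[0,0,-1],0],[[0.5,-0.5,-1],0],[[1,-0.94,0],0],[[1,-0.94,0],0],[[1,-0.94,0],0],[[1,-0.94,0],0],[[1,-0.94,0],0],[[1,-0.94,0],0],[[1,-0.94,0],0],[[1,-0.94,0],0],[[1,-0.94,0],0],[[1,-0.94,0],0],[[1,-0.94,0],0],[[1,-0.94,0],0],[[1,-0.94,0],0],[[1,-0.94,0],0],[[1,-0.94,0],0],[[1,-0.94,0],0],[[1,-0.94,0],0],[[1,-0.94,0],0]])

```text
clock: 2.1
tool_pos: [540.5, -74.5, 281.1]
orientation: [-3.073, -0.655, 0.001]
wrist_force: [0.6, 0.0, 0.8]
finger_gap: 0.2
finger_force: 0.0
```

```bash
cat >> h.py <<'E'
def units(s,w,yaw0=None):
    "world shift to target w in tool units"
    T=Ttool(s);return (T[:3,:3].T@(np.array(w)-T[:3,3])/25).round(2)
E
python3 - <<'E'
from h import *
from cell import telemetry
s=telemetry.sense();print(s["clock"],s["tool_pos"].round(1),s["q"].round(2),Ttool(s)[:3,:3].round(3),units(s,(584,25,140)))
E
```

```text
2.1 [540.5 -74.5 281.1] [ 0.14  0.33 -0.14  1.95  0.06  0.87 -1.18] [[ 0.913  0.408 -0.001]
 [ 0.408 -0.913 -0.   ]
 [-0.    -0.    -1.   ]] [ 3.21 -2.93  5.64]
```

Call:
arm_command(targets=[[[0.8,-0.73,0.94],0],[[0.8,-0.73,0.94],0],[[0.8,-0.73,0.94],0],[[0.8,-0.73,0.94],0],[[0,0,0.94],0],[[0,0,0.94],0],[[0,0,0],0]])

```text
clock: 2.8
tool_pos: [581.7, 23.5, 137.3]
orientation: [-3.072, -0.656, 0.009]
wrist_force: [0.1, 0.7, -0.1]
finger_gap: 0.3
finger_force: 0.0
```

```bash
python3 - <<'E'
from h import *
from cell import telemetry
s=telemetry.sense();print(s["clock"],s["tool_pos"].round(1),s["wrist_force"])
R=Ttool(s)[:3,:3];p=s["tool_pos"];h=np.array([685,117.]);a0=np.deg2rad(150.4)
for th in np.arange(.75,-.16,-.1):
    a=a0+th;y=np.array([np.cos(a),np.sin(a)]);x=np.array([y[1],-y[0]])
    t=np.r_[h+120*y-20*x,p[2]];print(round(th,2),t.round(),(R.T@(t-p)/25).round(2));p=t
E
```

```text
2.8 [581.7  23.5 137.3] [ 0.0789243   0.69120084 -0.13939633]
0.75 [573.  70. 137.] [ 0.43 -1.83  0.  ]
0.65 [569.  81. 137.] [ 0.04 -0.49  0.  ]
0.55 [566.  93. 137.] [ 0.08 -0.48  0.  ]
0.45 [564. 105. 137.] [ 0.13 -0.47  0.  ]
0.35 [563. 117. 137.] [ 0.18 -0.45 -0.  ]
0.25 [564. 129. 137.] [ 0.22 -0.43 -0.  ]
0.15 [566. 141. 137.] [ 0.26 -0.41 -0.  ]
0.05 [569. 153. 137.] [ 0.3  -0.38 -0.  ]
-0.05 [573. 165. 137.] [ 0.34 -0.35 -0.  ]
-0.15 [578. 175. 137.] [ 0.37 -0.31 -0.  ]
```

Call:
arm_command(targets=[[[0.2,-0.6,0],0],[[0.1,-0.6,0],0],[[0.1,-0.6,0],0],[[0.04,-0.49,0],0],[[0.08,-0.48,0],0],[[0.13,-0.47,0],0],[[0.18,-0.45,0],0],[[0.12,-0.22,0],0],[[0.12,-0.22,0],0],[[0.13,-0.2,0],0],[[0.13,-0.2,0],0],[[0,0,0],0]])

```text
clock: 4.0
tool_pos: [568.1, 141.4, 140.2]
orientation: [-3.072, -0.656, -0.001]
wrist_force: [0.1, -0.1, 0.8]
finger_gap: 0.1
finger_force: 0.0
```

Call:
arm_command(targets=[[[0.1,-0.13,0],0],[[0.1,-0.13,0],0],[[0.1,-0.13,0],0],[[0,0,0],0]])

```text
clock: 4.4
tool_pos: [570.9, 153.2, 140.3]
orientation: [-3.072, -0.656, -0.001]
wrist_force: [0.1, -0.3, 0.6]
finger_gap: 0.0
finger_force: 0.0
```

Call:
arm_command(targets=[[[0.08,-0.08,0],0],[[0.08,-0.08,0],0],[[0.08,-0.08,0],0],[[0.08,-0.08,0],0],[[0,0,0],0]])

```text
clock: 4.9
tool_pos: [575.0, 163.5, 140.3]
orientation: [-3.072, -0.655, -0.001]
wrist_force: [0.3, 0.3, -0.3]
finger_gap: -0.3
finger_force: 0.0
```

```bash
python3 - <<'E'
from cell import telemetry,get_image
import cv2,numpy as np
from h import *
s=telemetry.sense();print(s["wrist_force"])
d=get_image("top");np.savez("top1.npz",**d)
c=cv2.resize(d["color"][180:350,100:310,::-1],None,fx=3.5,fy=3.5);cv2.imwrite("pics/t1.png",c)
E
```

```text
[ 0.33565917  0.2762597  -0.27644172]
```

View pics/t1.png

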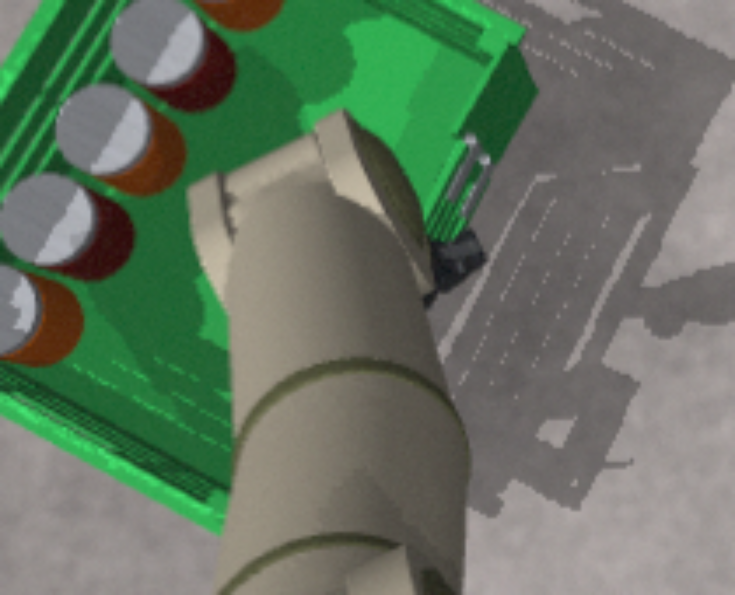

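The flap top at crop (450,190) is now nearly in line with the crate wall, but the push force is still about 0. I'll keep pushing gently until the stop is felt.

Call:
arm_command(targets=[[[0.08,-0.08,0],0],[[0.08,-0.08,0],0],[[0,0,0],0]])

```text
clock: 5.25
tool_pos: [577.0, 168.8, 140.3]
orientation: [-3.072, -0.655, -0.001]
wrist_force: [0.2, -0.7, -1.1]
finger_gap: -0.2
finger_force: 0.0
```

Call:
arm_command(targets=[[[0.06,-0.06,0],0],[[0.06,-0.06,0],0],[[0,0,0],0]])

```text
clock: 5.55
tool_pos: [577.3, 169.8, 140.1]
orientation: [3.07, 0.652, -0.005]
wrist_force: [-2.4, -7.0, 4.0]
finger_gap: -0.2
finger_force: 4.0
```

Call:
arm_command(targets=[[[0.1,-0.08,0],0],[[0,0,0],0],[[0,0,0],0]])

```text
clock: 5.85
tool_pos: [577.4, 170.0, 140.0]
orientation: [3.068, 0.649, -0.011]
wrist_force: [-7.5, -14.9, 9.6]
finger_gap: 0.2
finger_force: 8.2
```

Call:
arm_command(targets=[[[-0.4,0.3,0],0],[[-0.6,0.5,0],0],[[-0.6,0.5,-0.5],0],[[0,0,-1],0],[[0,0,-1],0],[[0,0,-1],0],[[0,0,-1],0],[[0,0,-1],0],[[0,0,0],0]])

```text
clock: 6.75
tool_pos: [557.5, 128.3, 282.0]
orientation: [-3.072, -0.653, -0.01]
wrist_force: [-0.3, 0.1, -0.1]
finger_gap: 0.0
finger_force: 0.0
```

```bash
python3 - <<'E'
from h import *
from cell import telemetry,get_image
s=telemetry.sense();d=get_image("wrist");print(s["tool_pos"],d["T_tool_cam"].round(3),d["camera_matrix"],d["k1"])
Tc=Ttool(s)@d["T_tool_cam"];print(Tc.round(2))
# tool_pos so that camera axis-ish sees nut
o=(Tc[:3,3]-s["tool_pos"]);ax=Tc[:3,2]
print(o,ax)
E
```

```text
[557.49576681 128.33893577 281.97994934] [[-1.00000e-03 -9.47000e-01 -3.20000e-01  8.21090e+01]
 [ 1.00000e+00 -0.00000e+00 -1.00000e-03 -4.27000e-01]
 [ 1.00000e-03 -3.20000e-01  9.47000e-01 -1.41827e+02]
 [ 0.00000e+00  0.00000e+00  0.00000e+00  1.00000e+00]] [[350.65508628   0.         315.74834456]
 [  0.         350.65508628 236.80196237]
 [  0.           0.           1.        ]] -0.001239118554825822
[[ 4.1000e-01 -8.7000e-01 -2.9000e-01  6.3148e+02]
 [-9.1000e-01 -3.9000e-01 -1.3000e-01  1.6188e+02]
 [-0.0000e+00  3.1000e-01 -9.5000e-01  4.2431e+02]
 [ 0.0000e+00  0.0000e+00  0.0000e+00  1.0000e+00]]
[ 73.98171867  33.53715719 142.33423284] [-0.28744716 -0.12763158 -0.94925461]
```

Call:
arm_command(targets=[[[-0.7,-1,0],0],[[-0.7,-1,0],0],[[-0.7,-1,0],0],[[-0.7,-1,0],0],[[-0.7,-1,0],0],[[-0.7,-0.9,0],0],[[0,0,0],0]])

```text
clock: 7.5
tool_pos: [396.9, 221.5, 277.4]
orientation: [3.071, 0.661, -0.003]
wrist_force: [1.0, -0.1, -0.2]
finger_gap: 0.2
finger_force: 0.0
```

```bash
python3 - <<'E'
from h import *
from cell import telemetry,get_image
s=telemetry.sense();d=get_image("wrist");T=Ttool(s)@d["T_tool_cam"];np.savez("w0.npz",Tw=T,**d)
print(s["tool_pos"],s["q"].round(2))
cv2.imwrite("pics/w0.png",d["color"][:,:,::-1])
E
```

```text
[396.93776959 221.51215532 277.397415  ] [-0.46  0.22 -0.21  2.13  0.06  0.8  -1.86]
```

View pics/w0.png

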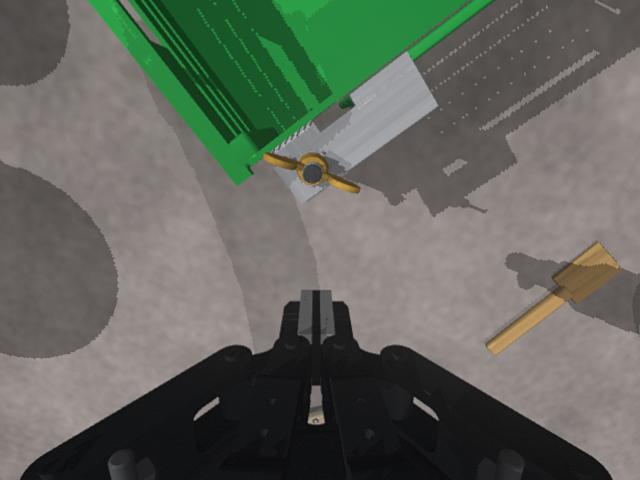

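The wrist view shows the flap shut with the fork under the nut. The stud top is at (312,173) and the wing tips are at about (265,157) and (359,189).

```bash
python3 - <<'E'
from h import *
d=dict(np.load("w0.npz"));T=d["Tw"]
hsv=cv2.cvtColor(d["color"],cv2.COLOR_RGB2HSV)
m=cv2.inRange(hsv,(12,110,60),(28,255,255));m[:130]=0;m[215:]=0;m[:,:240]=0;m[:,390:]=0
ys,xs=np.nonzero(m);print(len(xs),xs.min(),xs.max(),np.median(xs),np.median(ys))
(c,sz,a)=cv2.minAreaRect(np.c_[xs,ys].astype(np.float32));print(c,sz,a)
l=xs.argmin();r=xs.argmax()
A=plane(d,(xs[l],ys[l]),197,T);B=plane(d,(xs[r],ys[r]),197,T)
print(A,B,(A+B)/2,np.linalg.norm(A-B),np.degrees(np.arctan2(*(B-A)[1::-1])))
print("stud",atdepth(d,(312,173),T),plane(d,(312,173),204,T))
# fingertip zoom
t=dict(np.load("top0.npz"));print("top",plane(t,(181.9,319.2),204))
E
```

```text
1068 263 359 312.0 166.0
(312.75885009765625, 168.86468505859375) (100.57299041748047, 31.269521713256836) 29.291362762451172
[438.2481991  276.77139182 197.        ] [444.21985436 213.30307589 197.        ] [441.23402673 245.03723385 197.        ] 63.74862973597966 -84.62493505181267
stud [441.31263538 244.81079129 202.12919518] [441.57625283 244.90508463 204.        ]
top [440.53635816 237.02818459 204.        ]
```

```bash
cat > arc.py <<'E'
import sys
from h import *
from cell import telemetry
s=telemetry.sense();R=Ttool(s)[:3,:3];print(s["clock"],s["tool_pos"].round(1),s["wrist_force"].round(1))
a0,a1,st,r=map(float,sys.argv[1:5]);N=np.array([441.5,245,187])
f=lambda a:N+r*np.array([np.cos(np.radians(a)),np.sin(np.radians(a)),0])
print("to start",units(s,f(a0)));p=f(a0)
for a in np.arange(a0-st,a1-1,-st):
    print(a,(R.T@(f(a)-p)/25).round(2)[:2].tolist());p=f(a)
print("back to start",(R.T@(f(a0)-p)/25).round(2))
E
python3 arc.py -35 -230 15 29
```

```text
7.55 [398.8 220.8 277.6] [ 0.3 -0.5  0.6]
to start [2.55 0.81 3.62]
-50.0 [-0.28, 0.12]
-65.0 [-0.3, 0.04]
-80.0 [-0.3, -0.04]
-95.0 [-0.28, -0.11]
-110.0 [-0.24, -0.18]
-125.0 [-0.19, -0.24]
-140.0 [-0.12, -0.28]
-155.0 [-0.04, -0.3]
-170.0 [0.04, -0.3]
-185.0 [0.11, -0.28]
-200.0 [0.18, -0.24]
-215.0 [0.24, -0.19]
-230.0 [0.28, -0.12]
back to start [ 0.91  2.11 -0.  ]
```

Call:
arm_command(targets=[[[0.85,0.27,0],0],[[0.85,0.27,0.3],0],[[0.85,0.27,0.6],0],[[0,0,0.9],0],[[0,0,0.9],0],[[0,0,0.92],0],[[0,0,0],0],[[0,0,0],0]])

```text
clock: 8.35
tool_pos: [467.3, 227.6, 187.2]
orientation: [3.072, 0.653, -0.002]
wrist_force: [0.6, -0.6, 0.2]
finger_gap: -0.2
finger_force: 0.0
```

```bash
python3 arc.py -35 -50 15 29; python3 - <<'E'
from cell import get_image
import cv2
cv2.imwrite("pics/w1.png",get_image("wrist")["color"][80:400,160:480,::-1])
E
```

```text
8.35 [467.3 227.6 187.2] [ 0.6 -0.6  0.2]
to start [-0.06 -0.06  0.01]
-50.0 [-0.28, 0.12]
back to start [ 0.28 -0.12 -0.  ]
```

View pics/w1.png

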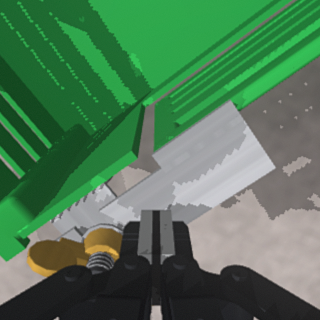

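The fingertips, at crop (155,235), are level with the nut and beside it, with wing B hidden on the near side. I'll start the first stroke.

Call:
arm_command(targets=[[[-0.34,0.06,0],0],[[-0.3,0.04,0],0],[[-0.3,-0.04,0],0],[[-0.28,-0.11,0],0],[[-0.24,-0.18,0],0],[[-0.19,-0.24,0],0],[[-0.12,-0.28,0],0]])

```text
clock: 9.1
tool_pos: [418.1, 227.6, 187.3]
orientation: [3.072, 0.655, -0.001]
wrist_force: [0.2, -0.5, 0.4]
finger_gap: 0.1
finger_force: 0.5
```

```bash
python3 arc.py -140 -155 15 29; python3 - <<'E'
from cell import get_image
import cv2
cv2.imwrite("pics/w2.png",get_image("wrist")["color"][80:400,160:480,::-1])
E
```

```text
9.1 [418.1 227.6 187.3] [ 0.2 -0.5  0.4]
to start [0.02 0.06 0.01]
-155.0 [-0.04, -0.3]
back to start [0.04 0.3  0.  ]
```

View pics/w2.png

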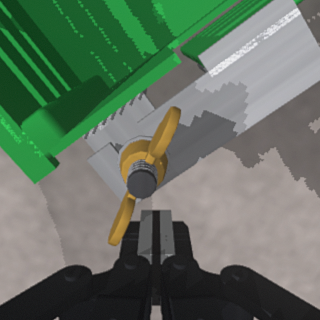

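The nut is turning: wing B, at crop (120,225), lies just left of the fingers and the flap is still shut. I'll continue the stroke.

Call:
arm_command(targets=[[[-0.02,-0.24,0],0],[[0.04,-0.3,0],0],[[0.11,-0.28,0],0],[[0.18,-0.24,0],0],[[0.24,-0.19,0],0],[[0.28,-0.12,0],0],[[0,0,0],0]])

```text
clock: 9.85
tool_pos: [424.8, 268.4, 187.2]
orientation: [-3.072, -0.655, -0.001]
wrist_force: [0.4, -0.4, -0.2]
finger_gap: -0.0
finger_force: 0.0
```

```bash
python3 arc.py -35 -230 15 29|head -2; python3 - <<'E'
from h import *
from cell import telemetry,get_image
s=telemetry.sense();d=get_image("wrist");T=Ttool(s)@d["T_tool_cam"]
hsv=cv2.cvtColor(d["color"],cv2.COLOR_RGB2HSV);m=cv2.inRange(hsv,(12,110,60),(28,255,255));m[:100]=0;m[330:]=0;m[:,:180]=0;m[:,460:]=0
n,l,st,c=cv2.connectedComponentsWithStats(m)
for i in range(1,n):
    if st[i,4]>80: print(st[i],c[i].round(),plane(d,c[i],195,T).round(1))
E
```

```text
9.85 [424.8 268.4 187.2] [ 0.4 -0.4 -0.2]
to start [0.82 2.12 0.01]
[ 312  266  140   64 3324] [374. 296.] [443.8 250.2 195. ]
```

Call:
arm_command(targets=[[[-0.28,0.12,0],0],[[0,0,-0.8],0],[[0,0,-0.8],0],[[0.36,0.66,0],0],[[0.37,0.67,0],0],[[0.37,0.67,0],0],[[0,0,0],0]])

```text
clock: 10.6
tool_pos: [465.5, 224.8, 227.3]
orientation: [3.073, 0.649, 0.001]
wrist_force: [-0.7, 0.2, -0.5]
finger_gap: -0.3
finger_force: 0.0
```

```bash
cat > nut.py <<'E'
from h import *
from cell import telemetry,get_image
s=telemetry.sense();d=get_image("wrist");T=Ttool(s)@d["T_tool_cam"]
hsv=cv2.cvtColor(d["color"],cv2.COLOR_RGB2HSV);m=cv2.inRange(hsv,(12,110,60),(28,255,255));m[:100]=0;m[360:]=0;m[:,:160]=0;m[:,480:]=0
n,l,st,c=cv2.connectedComponentsWithStats(m)
for i in range(1,n):
    if st[i,4]>60:
        ys,xs=np.nonzero(l==i);P=np.array([plane(d,(x,y),196,T)[:2] for x,y in zip(xs,ys)])-[441.5,245]
        r=np.hypot(*P.T);a=np.degrees(np.arctan2(P[:,1],P[:,0]));q=r>24
        print(st[i],"far px angle hist",np.histogram(a[q],bins=np.arange(-180,181,15))[0])
E
python3 arc.py -35 -50 15 29|head -2;python3 nut.py
```

```text
10.6 [465.5 224.8 227.3] [-0.7  0.2 -0.5]
to start [ 0.05 -0.14  1.61]
[ 210  270   90   37 1711] far px angle hist [  0   0   0   0   0   0   0   0   0   0   0   0   0   0   0   0   0  65
 169  47   0   0   0   0]
```

Call:
arm_command(targets=[[[0.05,-0.14,0.8],0],[[0,0,0.8],0],[[0,0,0],0],[[-0.28,0.12,0],0],[[-0.3,0.04,0],0],[[-0.3,-0.04,0],0],[[-0.28,-0.11,0],0],[[-0.24,-0.18,0],0],[[-0.19,-0.24,0],0],[[-0.12,-0.28,0],0],[[-0.04,-0.3,0],0],[[0.04,-0.3,0],0],[[0,0,0],0]])

```text
clock: 11.95
tool_pos: [411.3, 244.5, 187.2]
orientation: [-3.071, -0.658, 0.0]
wrist_force: [-0.4, 0.7, 1.1]
finger_gap: -0.2
finger_force: 0.0
```

```bash
python3 arc.py -170 -240 5 29;python3 nut.py
```

```text
11.95 [411.3 244.5 187.2] [-0.4  0.7  1.1]
to start [-0.01  0.19  0.01]
-175.0 [0.03, -0.1]
-180.0 [0.04, -0.09]
-185.0 [0.05, -0.09]
-190.0 [0.05, -0.09]
-195.0 [0.06, -0.08]
-200.0 [0.07, -0.08]
-205.0 [0.07, -0.07]
-210.0 [0.08, -0.06]
-215.0 [0.08, -0.06]
-220.0 [0.09, -0.05]
-225.0 [0.09, -0.04]
-230.0 [0.1, -0.03]
-235.0 [0.1, -0.02]
-240.0 [0.1, -0.01]
back to start [-1.01  0.87 -0.  ]
[ 283  211  133   97 3590] far px angle hist [  0   0   0   0   0   0   0   0   0 239 180   0   0   0   0   0   0   0
   0   0   0 144 263   0]
```

Call:
arm_command(targets=[[[0.05,-0.09,0],0],[[0.05,-0.09,0],0],[[0.06,-0.08,0],0],[[0,0,0],0]])

```text
clock: 12.4
tool_pos: [412.9, 250.8, 187.2]
orientation: [-3.072, -0.655, -0.0]
wrist_force: [-0.8, -0.6, -0.0]
finger_gap: 0.1
finger_force: 0.0
```

Call:
arm_command(targets=[[[0.07,-0.08,0],0],[[0.07,-0.07,0],0],[[0,0,0],0]])

```text
clock: 12.7
tool_pos: [414.5, 255.8, 187.3]
orientation: [-3.072, -0.655, -0.0]
wrist_force: [-0.1, 0.2, -0.1]
finger_gap: -0.0
finger_force: 0.0
```

Call:
arm_command(targets=[[[0.08,-0.06,0],0],[[0.08,-0.06,0],0],[[0,0,0],0]])

```text
clock: 13.0
tool_pos: [417.1, 260.2, 187.3]
orientation: [-3.072, -0.655, -0.001]
wrist_force: [0.5, -0.6, -0.7]
finger_gap: -0.2
finger_force: 0.0
```

Call:
arm_command(targets=[[[0.08,-0.06,0],0],[[0.09,-0.05,0],0],[[0,0,0],0]])

```text
clock: 13.3
tool_pos: [419.8, 264.3, 187.2]
orientation: [-3.072, -0.655, -0.0]
wrist_force: [0.8, -0.6, -0.8]
finger_gap: -0.0
finger_force: 0.0
```

Call:
arm_command(targets=[[[0.09,-0.05,0],0],[[0.09,-0.04,0],0],[[0,0,0],0]])

```text
clock: 13.6
tool_pos: [423.0, 268.2, 187.2]
orientation: [-3.072, -0.655, -0.0]
wrist_force: [-0.3, 0.2, -0.8]
finger_gap: -0.1
finger_force: 0.1
```

Call:
arm_command(targets=[[[0.1,-0.03,0],0],[[0.1,-0.02,0],0],[[0,0,0],0]])

```text
clock: 13.9
tool_pos: [426.0, 270.4, 187.0]
orientation: [3.072, 0.654, -0.004]
wrist_force: [-4.1, -2.9, 1.6]
finger_gap: -0.3
finger_force: 2.0
```

```bash
python3 arc.py -35 -50 5 29|head -2;python3 nut.py
```

```text
13.9 [426.  270.4 187. ] [-4.1 -2.9  1.6]
to start [ 0.75  2.18 -0.  ]
[ 315  269  139   76 3489] far px angle hist [  0   0   0   0   0 216 165   0   0   0   0   0   0   0   0   0   1 189
 248  10   0   0   0   0]
```

Call:
arm_command(targets=[[[0.06,-0.01,0],0],[[0,0,0],0],[[0,0,0],0]])

```text
clock: 14.25
tool_pos: [426.4, 270.6, 186.9]
orientation: [3.071, 0.654, -0.006]
wrist_force: [-7.5, -4.4, 3.5]
finger_gap: -0.3
finger_force: 3.7
```

```bash
python3 nut.py
```

```text
[ 315  270  139   76 3487] far px angle hist [  0   0   0   0   0 218 162   0   0   0   0   0   0   0   0   0   1 194
 251   7   0   0   0   0]
```

The wing holds still while the force rises to about 9 N, so it looks seated. I'll confirm with a gentle push on the other wing.

Call:
arm_command(targets=[[[-0.3,0.08,0],0],[[-0.1,0.05,0],0],[[0,0,-0.8],0],[[0,0,-0.8],0],[[0.36,0.66,0],0],[[0.37,0.67,0],0],[[0.37,0.67,0],0],[[0,0,0],0]])

```text
clock: 15.1
tool_pos: [468.2, 228.9, 227.5]
orientation: [3.074, 0.649, 0.004]
wrist_force: [0.1, 0.2, 0.2]
finger_gap: 0.1
finger_force: 0.0
```

```bash
python3 arc.py -35 -80 5 29;python3 nut.py
```

```text
15.1 [468.2 228.9 227.5] [0.1 0.2 0.2]
to start [-0.12 -0.03  1.62]
-40.0 [-0.09, 0.05]
-45.0 [-0.09, 0.04]
-50.0 [-0.1, 0.03]
-55.0 [-0.1, 0.02]
-60.0 [-0.1, 0.02]
-65.0 [-0.1, 0.01]
-70.0 [-0.1, -0.0]
-75.0 [-0.1, -0.01]
-80.0 [-0.1, -0.02]
back to start [ 0.88 -0.13  0.  ]
[ 216  275   81   34 1518] far px angle hist [  0   0   0   0   0   0   0   0   0   0   0   0   0   0   0   0   0  96
 154  27   0   0   0   0]
```

Call:
arm_command(targets=[[[-0.12,-0.03,0.8],0],[[0,0,0.8],0],[[-0.09,0.05,0],0],[[-0.09,0.04,0],0],[[-0.1,0.03,0],0],[[0,0,0],0]])

```text
clock: 15.75
tool_pos: [457.6, 224.3, 188.2]
orientation: [-3.072, -0.655, -0.002]
wrist_force: [0.7, 0.1, 0.2]
finger_gap: -0.2
finger_force: 0.0
```

Call:
arm_command(targets=[[[-0.1,0.02,0],0],[[0,0,0],0]])

```text
clock: 15.95
tool_pos: [456.6, 223.7, 188.1]
orientation: [-3.071, -0.654, -0.005]
wrist_force: [3.6, 3.1, -0.3]
finger_gap: -0.1
finger_force: 1.7
```

Call:
arm_command(targets=[[[-0.1,0.02,0],0],[[0,0,0],0]])

```text
clock: 16.15
tool_pos: [456.2, 223.5, 188.3]
orientation: [-3.07, -0.654, -0.01]
wrist_force: [8.2, 5.4, -2.2]
finger_gap: 0.2
finger_force: 4.1
```

The stop is confirmed on both wings. I'll back off, lift clear and check.

Call:
arm_command(targets=[[[0.35,-0.1,0],0],[[0.2,-0.1,0],0],[[0,0,-1],0],[[0,0,-1],0],[[0,0,-1],0],[[0,0,-1],0],[[-1,0,0],0],[[-1,0,0],0],[[-1,0,0],0],[[0,0,0],0],[[0,0,0],0]])

```text
clock: 17.25
tool_pos: [395.3, 200.8, 287.4]
orientation: [3.072, 0.655, -0.0]
wrist_force: [0.4, 0.3, -0.6]
finger_gap: 0.1
finger_force: 0.0
```

```bash
python3 nut.py; python3 - <<'E'
from cell import get_image
import cv2
cv2.imwrite("pics/w3.png",get_image("wrist")["color"][:,:,::-1])
E
```

```text
[237 135  93  41 953] far px angle hist [ 0  0  0  0  0 37 55  0  0  0  0  0  0  0  0  0  0  7 93  0  0  0  0  0]
[472 328   8  15  80] far px angle hist [ 0  0  0  0 80  0  0  0  0  0  0  0  0  0  0  0  0  0  0  0  0  0  0  0]
```

View pics/w3.png

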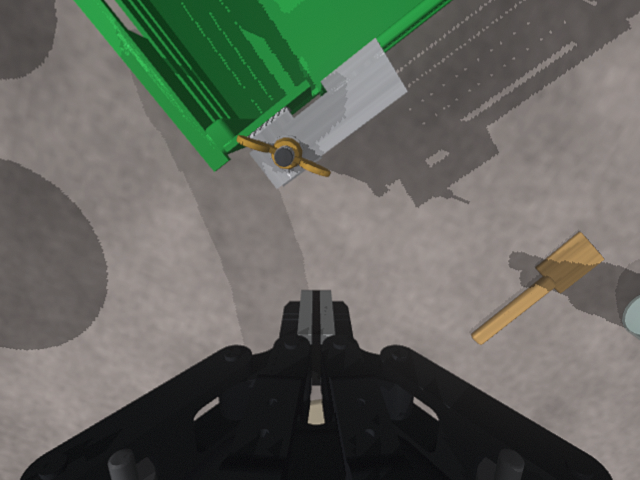

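The flap is shut with the nut at (285,155) on the fork, the scraper is where it was, and the tool is clear.

```bash
python3 -c "
from cell import job
print(job.sign_off())"
```

```text
the job is handed in; nothing more can be done
None
```

The flap is pushed shut with its fork around the stud, and the wing nut is run down to its stop (checked by a gentle push on each wing); the tool was clear when I handed the job in at about 17 s, and no verdict was returned.

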